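# Stand the fallen tube up in its bin and close the follower

### The job

The long square tube has fallen over in the deep bin. Tip it upright without taking its foot out of the bin, stand it on the bin's floor between the short standing tube and the metal follower plate, and let go of it. Then squeeze the two tabs of the follower's spring clip together to free the follower, slide it along the front rim until both tubes are held snugly, with no play, between it and the bin's left end wall, and let go so that the clip grips again; leave the short tube standing and the things around the bin where they are.

Things in the scene. Friction and masses are not known exactly. Their poses are not given: they have to be found in the camera images.
- bin: grey plastic bin, fixed; 130 (x) by 250 (y) mm, 115 high; walls and floor 5 mm (inside 120 x 240). Origin: centre of its underside. z up; -x: front long side, towards the robot, with label frame; +x: back; +y: left end, by the short tube (end wall's inner face at y = +120 mm), -y: right end. Yaw up to about 0.3 rad either way
- long_tube_mid (a point): centre of the long tube: white, black end caps, square 28 x 28 mm, 205 mm long, loose, 60-130 g. z runs from foot to top, x, y square to its faces. At the start it leans 42 deg from vertical: foot on the floor against the back wall, resting on the front rim, top 55 mm beyond it towards the robot; its y is the bin's y. Standing, the centre is 107.5 mm above the bin's origin
- long_tube_foot (a point): centre of the long tube's foot face, 102.5 mm below its centre along the tube; axes as the tube's
- short_tube_mid (a point): centre of the short tube: same 28 x 28 mm section, 130 mm long, 60 g, loose, standing on the bin's floor (top 135 mm above the desk) 2 to 14 mm off the left end wall. z up along the tube. The long tube may push it along, but it must stay standing
- clip (a point): point midway between the clip's two upright flat tabs, 32 mm above the bin's rim, over the front wall; the height to pinch. Axes as the bin's. Front tab (-x) is the lever, 30 mm wide in y; back tab (+x) is fixed, 36 mm wide; 42 mm over their outer faces, 5 mm thick, tops about 20 mm above this point, clear to 20 mm below. Squeezed from above across x they close by about 7 mm
- follower_face (a point): centre of the follower plate's face towards the tubes (an upright metal plate 112 mm wide across the bin, 100 mm high, face towards +y). Axes as the bin's. The clip is fixed to this plate, behind the face: nothing of it reaches beyond the face; the middle of the tabs is 23 mm behind
- follower (a joint): slide of the follower along the bin's +y, in m: 0 = parked near the right end, range 0 to 0.19. The plate's face stands at bin y = -97 mm + this value. Starts at 0 to 0.02; with both tubes pressed together against the left end wall it reads about 0.161. With the clip squeezed it slides with about 2 N; with the clip gripping, its brake holds it with 10 N or more.
- clip_lever (a joint): hinge of the clip's front tab, in rad: about 0 = brake shoe pressed on the front wall by its spring (locked), positive = front tab squeezed towards the fixed one; free from about 0.03 up, stop at 0.28. Takes about 8 to 13 N at the gripping height; springs back to 0 when let go.
- dropper_bottle: dropper bottle 42 x 41 x 110 mm standing left of the bin; origin under its foot; bystander
- objective_can: round canister with clear top, 39 mm wide and 66 mm high, standing right of the bin; origin under its foot; bystander
- immersion_oil: small brown bottle 25 mm wide and 56 mm high, standing behind the bin; origin under its foot; bystander
There are look-alikes about, which are no part of the job. What is shaped like the part that bears long_tube_mid but blue is not meant. Leave any pink look-alike of the part that bears short_tube_mid alone.

How it is judged:
On the way, in this order (a step that is already met when the one before it is completed fails the run):
1. the long tube stands upright on the bin's floor and is let go (angle between long_tube_mid's own z axis and vertical below 0.06 rad and z of long_tube_mid in the frame of bin below 0.111 m and x of long_tube_mid in the frame of bin between -0.06 and 0.06 m and y of long_tube_mid in the frame of bin between -0.12 and 0.12 m and contact force between the fingers and long_tube below 0.05 N and linear speed of long_tube below 0.02 m/s), for 0.3 s.
2. the follower's clip is squeezed by the fingers (value of joint clip_lever above 0.05 rad and contact force between the fingers and follower above 1 N), for 0.1 s.
3. the follower is slid up to the tubes while the clip is squeezed (value of joint clip_lever above 0.03 rad and value of joint follower above 0.156 m), for 0.05 s.
At the end, for the whole second after the job is handed in: Both tubes stand upright (within 0.06 rad) on the bin's floor between the follower and the left end wall with at most 4 mm of play in all (follower joint 0.157 to 0.166), the clip has sprung back (lever below 0.03 rad), and everything is released and at rest (all of step 1 and angle between short_tube_mid's own z axis and vertical below 0.06 rad and z of short_tube_mid in the frame of bin below 0.0735 m and y of short_tube_mid in the frame of bin above 0.095 m and value of joint follower between 0.157 and 0.166 m and value of joint clip_lever below 0.03 rad and linear speed of short_tube below 0.02 m/s); the robot touches nothing.
It fails at once if the foot of the long tube is lifted above the rim of the bin (z of long_tube_foot in the frame of bin above 0.115 m).
It fails at once if the short tube is knocked over (angle between short_tube_mid's own z axis and vertical above 0.4 rad).
It fails at once if a bystander is moved more than 3 cm (distance of any of dropper_bottle, objective_can, immersion_oil from where it was at the start of the episode above 0.03 m).
It also fails if it takes over 48 s, if anything falls off the work surface, if the arm or the gripper's body presses on something with over 40 N, if the wrist force passes 120 N, or if a joint passes its speed limit or range.

### The arm

A 6-joint arm with a two-finger parallel gripper is mounted at the origin on a cart in front of the work surface, level with it; the furniture and walls round the work are solid. World frame = base frame: x ahead of the robot, y to its left, z up, the work surface at z = 0. Lengths are in m, angles in rad, forces in N, time in s.
With the tool pointing down it reaches from about 0.375 to 0.75 m from the base axis. Payload 9 kg.
Tool frame: the origin (TCP) lies at the very end of the fingers, on their centre line; the grasp point (between the pads) lies 19 mm behind it; z points along the fingers, x is the direction in which the jaws open and shut, and the axes are right-handed (so a half turn about z gives the same grasp; the last joint's range is limited). The gripper opens to 85 mm and grips with 20 to 120 N. Pads are 22 mm wide; open, the fingers measure 114 mm over their backs; the gripper's body (76 mm by 85 mm) begins 54 mm behind the grasp point. The pads swing forward as they close: fully open they stand 13 mm farther back than shut.
Start: joints at [-1.37, 0.104, 0.097, 1.564, 0, 1.353], TCP at [0.244, -0.548, 0.231] pointing down, gripper open.
Joint ranges: [-2.99, 2.99], [-0.84, 1.86], [-1.1, 1.16], [-1.84, 2.11], [-1.51, 1.56], [-3.14, 3.14]. Speed limits (rad/s): [2.22, 2.22, 2.57, 3.14, 3.14, 3.14].

### API

Orientations are given as a unit quaternion [x, y, z, w].
In Python, from rig import env, fingers, kin, sensors, get_image, job gives the robot as it stands. The module is installed in compiled form; this text tells all that it offers. Calls block until the motion is done:
- env.move_pose(position, orientation): joint-space move of the TCP to a pose.
- env.move_l(position, frame=None, v=0.15, contact_N=None): straight line of the TCP; frame=None keeps the orientation; v is the mean speed in m/s. With contact_N (N) it stops when the force on the tool has changed by that much, and returns True; else False.
- env.movej(angles): joint-space move.
- fingers.let_go() and fingers.clamp(effort=None): open the fingers fully, or close them until they stop; effort is the grip in N (None keeps the last).
- env.sleep(seconds).
- kin.ik(position, orientation): joint angles nearest the present ones, or None.
- sensors.state(): the state.
- get_image(name): name is "scene" or "top" or "wrist"; returns a dict with "pixels" (384x512x3 uint8, blue, green, red), "fx", "fy", "cx", "cy" (pixels), "R" (3x3) and "t" (3): a world point X has camera coordinates R X + t; the wrist camera has in their place "tool_from_camera" (4x4, takes a point from camera to tool coordinates, whose origin is the TCP and whose axes are the tool frame's). Camera axes: x right, y down, z forward; pixel columns grow to the right and rows downward; lengths in m; the calibration is good to about 2 mm. A picture is of the moment at which its call begins: read the wrist's pose just before it. There is no depth.
A pose or a line that the arm cannot do raises env.MotionError and nothing moves.
- job.close_job(): hands the job in, once; it reports no verdict.
The state is a dict: "time_s": time; "joint_pos": joint angles; "dq": joint speeds; "tau": joint torques, N m; "tool_pos": TCP position; "eef_rot": TCP orientation; "wrist_force": force on the tool from outside, world axes, zero at the start; "moment": the same for the moment, N m; "gripper_width": finger opening in m.
Only numpy, scipy, OpenCV 4.12 (cv2) and the standard library are available. Lean on these libraries where they do the work, as an engineer would, in place of code of your own. Each camera call takes 0.05 s, during which the arm holds its last target.

## Working session

There is one attempt and no reset: what is moved stays moved. The work goes in short steps, each a Python script; the robot and the scene stay as the last script left them, time stands still between calls to the robot, and variables do not carry over. Pictures are saved under pics/ and viewed, and the job is handed in when it is done.

```bash
ls; mkdir -p pics; python3 - <<'E'
from rig import env, fingers, kin, sensors, get_image, job
import cv2, pickle
s=sensors.state(); print(s['time_s'],s['tool_pos'],s['eef_rot'],s['gripper_width'])
d={}
for n in ("scene","top"):
    g=get_image(n); d[n]=g; cv2.imwrite(f'pics/{n}0.png',g['pixels'])
    print(n,g['fx'],g['cx'],g['cy'],g['R'],g['t'])
pickle.dump(d,open('im0.pkl','wb'))
E
```

```text
pics
0.0 [ 0.24394403 -0.54778968  0.23050773] [ 8.38652663e-01 -5.44666174e-01 -4.79907602e-04 -4.89157326e-04] 0.08506085300188493
scene 468.33796739903033 252.97789748500205 192.38762081450056 [[-0.8559392  -0.51675956  0.01810074]
 [-0.39379521  0.62878052 -0.67049264]
 [ 0.33510209 -0.58102892 -0.74169534]] [0.54524956 0.3540946  1.00733217]
top 355.3611550257219 253.56813996511437 190.90314014260042 [[ 0.01926777 -0.99979028  0.00693948]
 [-0.99969957 -0.01937027 -0.01501853]
 [ 0.0151498  -0.00664803 -0.99986313]] [-0.02791942  0.6182237   1.09355909]
```

View pics/scene0.png

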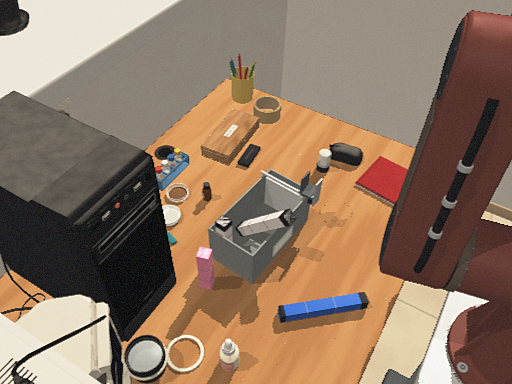

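View pics/top0.png

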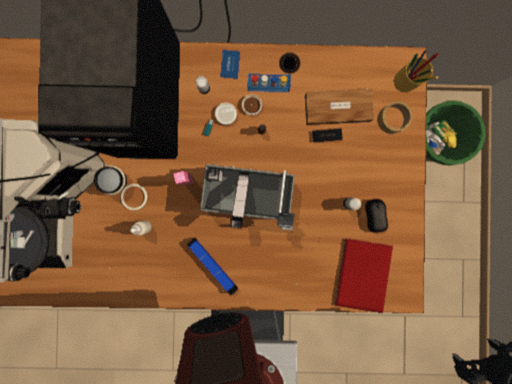

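```bash
python3 - <<'E'
import cv2,pickle
d=pickle.load(open('im0.pkl','rb'))
c=d['top']['pixels'][155:240,165:305]; cv2.imwrite('pics/topc0.png',cv2.resize(c,None,fx=5.7,fy=5.7,interpolation=cv2.INTER_CUBIC))
c=d['scene']['pixels'][160:285,190:340]; cv2.imwrite('pics/scc0.png',cv2.resize(c,None,fx=4.8,fy=4.8,interpolation=cv2.INTER_CUBIC))
E
```

```text
(no output)
```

View pics/topc0.png

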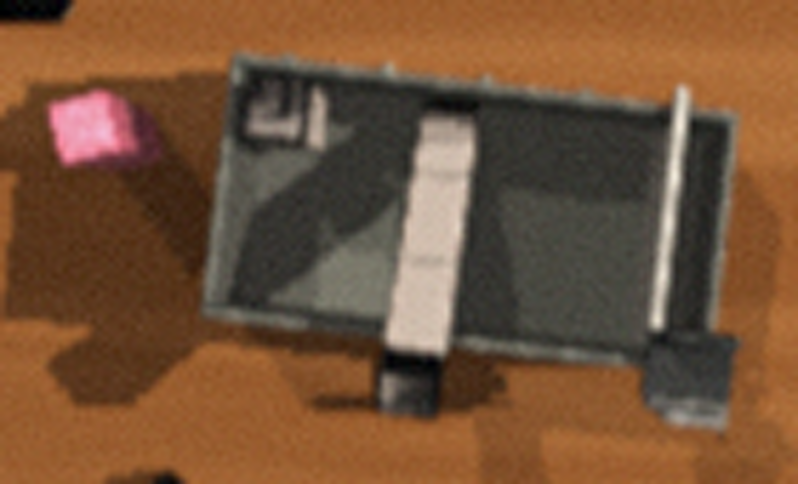

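View pics/scc0.png

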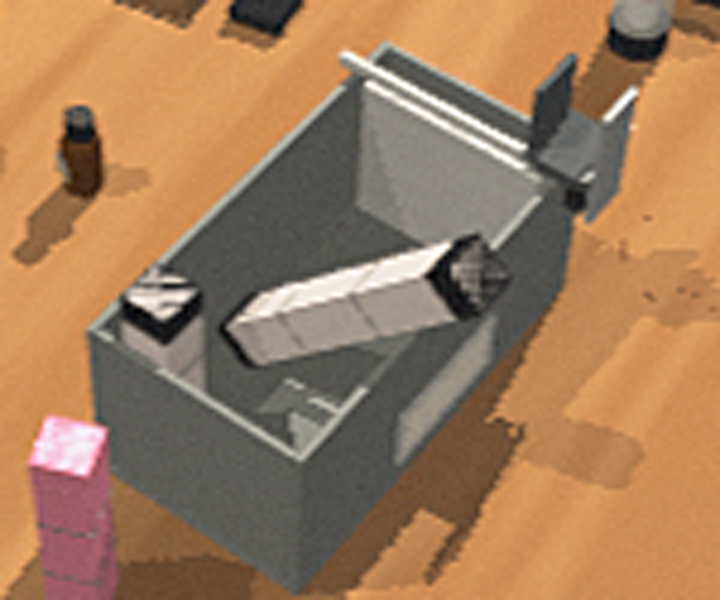

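```bash
cat > h.py <<'E'
import numpy as np,pickle,cv2
from scipy.optimize import least_squares
def proj(g,X):
    c=np.atleast_2d(X)@np.array(g['R']).T+g['t']; return np.c_[g['fx']*c[:,0]/c[:,2]+g['cx'],g['fy']*c[:,1]/c[:,2]+g['cy']]
def Rz(a): return np.array([[np.cos(a),-np.sin(a),0],[np.sin(a),np.cos(a),0],[0,0,1]])
E
cat > fit.py <<'E'
from h import *
d=pickle.load(open('im0.pkl','rb'))
def ct(p): return (np.array(p)+.5)/5.7-.5+[165,155]
def cs(p): return (np.array(p)+.5)/4.8-.5+[190,160]
obs=[('top',(.065,.125,.115),ct((235,58))),('top',(.065,-.125,.115),ct((736,115))),('top',(-.065,.125,.115),ct((205,315))),
('scene',(.065,.125,.115),cs((90,330))),('scene',(-.065,.125,.115),cs((300,460))),('scene',(.065,-.125,.115),cs((385,45))),('scene',(-.065,.125,0),cs((297,592)))]
def W(p,X): return Rz(p[2])@np.array(X)+[p[0],p[1],0]
def f(p): return np.concatenate([(proj(d[c],W(p,X))[0]-u) for c,X,u in obs])
r=least_squares(f,[.5,0,0]); print(r.x, r.fun.reshape(-1,2).round(2))
for k in('top','scene'):
    ii=[o for o in obs if o[0]==k]
    g=lambda p:np.concatenate([(proj(d[c],W(p,X))[0]-u) for c,X,u in ii]); print(k,least_squares(g,[.5,0,0]).x)
p=r.x
# overlay
import sys
im={k:cv2.resize(d[k]['pixels'],None,fx=4,fy=4,interpolation=cv2.INTER_CUBIC) for k in d}
def line(k,A,B,col):
    a,b=proj(d[k],np.array([W(p,A),W(p,B)])); f4=lambda q:tuple(np.round((q+.5)*4-.5).astype(int).tolist()); cv2.line(im[k],f4(a),f4(b),col,1)
def box(k,c,h,R,col):
    s=[-1,1]
    V={(i,j,l):np.array(c)+R@(np.array([i,j,l])*h) for i in s for j in s for l in s}
    for a in V:
        for b in V:
            if a<b and sum(x!=y for x,y in zip(a,b))==1: line(k,V[a],V[b],col)
q=float(sys.argv[1]);sx,sy=float(sys.argv[2]),float(sys.argv[3]);ly=float(sys.argv[4])
for k in d:
    box(k,(0,0,.0575),(.065,.125,.0575),np.eye(3),(0,255,0))
    box(k,(0,-.097+q-.001,.09),(.056,.001,.05),np.eye(3),(0,0,255))
    box(k,(-.0625,-.097+q-.023,.147),(.021,.016,.02),np.eye(3),(255,255,0))
    box(k,(sx,sy,.07),(.014,.014,.065),np.eye(3),(255,0,255))
    t=np.radians(42); z=np.array([-np.sin(t),0,np.cos(t)]);x=np.array([np.cos(t),0,np.sin(t)])
    R=np.c_[x,[0,1,0],z]; c0=np.array([.06,ly,.005])  # foot back edge: lowest corner
    # foot face corners: +-14 x ; with lean toward -x, lower corner is at -x? x axis z>0 => -x corner lowest, +x corner touches back wall
    fc=np.array([.06-.014*np.cos(t),ly,.005+.014*np.sin(t)])
    box(k,fc+z*.1025,(.014,.014,.1025),R,(0,255,255))
cv2.imwrite('pics/ov_t%s.png'%sys.argv[5],im['top'][560:1000,740:1240]); cv2.imwrite('pics/ov_s%s.png'%sys.argv[5],im['scene'][640:1160,800:1380])
E
python3 fit.py 0.01 0.03 0.1 0.02 1
```

```text
[ 0.61212568  0.00260413 -0.09863516] [[-0.58 -0.74]
 [ 0.74 -0.14]
 [-0.93  0.63]
 [-0.71 -0.74]
 [ 0.55  0.68]
 [ 0.38 -1.67]
 [ 0.33  0.63]]
top [ 0.61198726  0.00183595 -0.09685906]
scene [ 0.61213857  0.00312007 -0.0989644 ]
```

View pics/ov_t1.png

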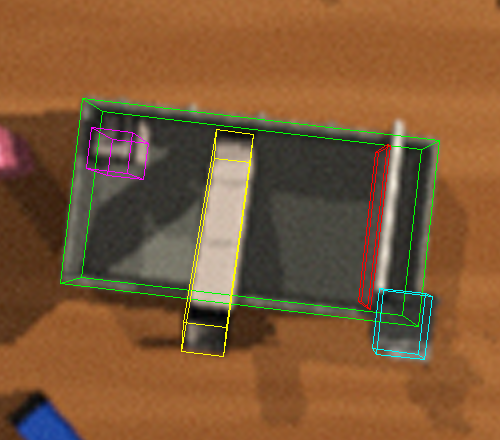

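View pics/ov_s1.png

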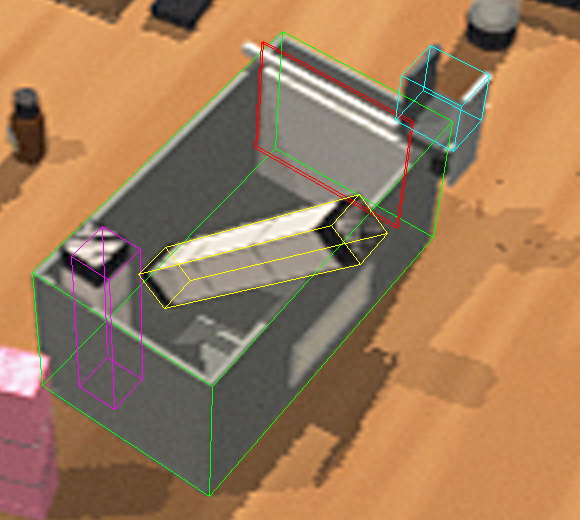

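```bash
python3 fit.py 0.002 0.041 0.1 0.017 2
```

```text
[ 0.61212568  0.00260413 -0.09863516] [[-0.58 -0.74]
 [ 0.74 -0.14]
 [-0.93  0.63]
 [-0.71 -0.74]
 [ 0.55  0.68]
 [ 0.38 -1.67]
 [ 0.33  0.63]]
top [ 0.61198726  0.00183595 -0.09685906]
scene [ 0.61213857  0.00312007 -0.0989644 ]
```

View pics/ov_t2.png

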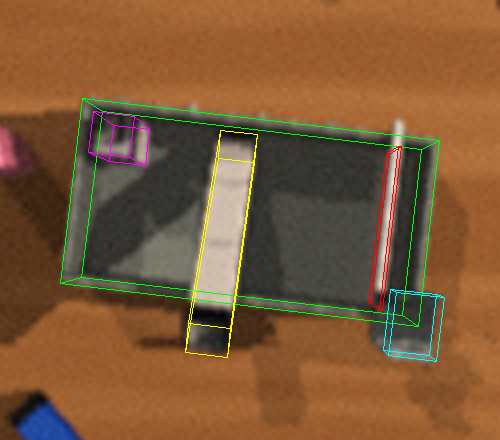

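View pics/ov_s2.png

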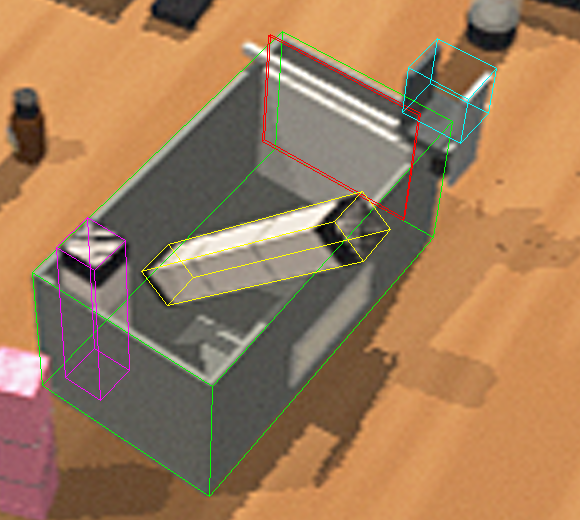

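```bash
cat >> h.py <<'E'
from scipy.spatial.transform import Rotation as Ro
BIN=np.array([.6121,.0025,0]); YAW=-.098
def B(x,y,z): return Rz(YAW)@np.array([x,y,z])+BIN
def Q(tilt,flip=1,jaw='y'):
    """tool z in bin xz plane, tilt rad forward from straight down; jaw along bin y or x"""
    z=np.array([np.sin(tilt),0,-np.cos(tilt)])
    x=np.array([0,flip,0]) if jaw=='y' else np.array([flip,0,0])
    R=np.c_[x,np.cross(z,x),z]
    return Ro.from_matrix(Rz(YAW)@R).as_quat()
def tcp(ang,fx,y,fz,dist=.167):
    """TCP for tube leaning ang, foot centre at fx,y,fz (bin)"""
    return B(fx-np.sin(ang)*dist,y,fz+np.cos(ang)*dist)
A0=np.radians(42); F0=(.06-.014*np.cos(A0),.005+.014*np.sin(A0))
E
python3 - <<'E'
from rig import env, fingers, kin, sensors, get_image, job
from h import *
np.set_printoptions(precision=3,suppress=True)
print(get_image('wrist')['tool_from_camera'])
for fl in(1,-1):
    for n,p,q in [('pre',tcp(A0,F0[0],.017,F0[1],.30),Q(A0,fl)),('grasp',tcp(A0,F0[0],.017,F0[1]),Q(A0,fl)),('up',tcp(0,.036,.055,.03),Q(0,fl)),('clip0',B(-.0625,-.112,.132),Q(0,fl,'x')),('clip1',B(-.0625,.045,.132),Q(0,fl,'x'))]:
        j=kin.ik(p,q); print(fl,n,p,None if j is None else np.array(j))
E
```

```text
[[ 1.    -0.    -0.001 -0.001]
 [ 0.     0.962  0.275 -0.07 ]
 [ 0.001 -0.275  0.962 -0.142]
 [ 0.     0.     0.     1.   ]]
1 pre [0.463 0.034 0.237] None
1 grasp [0.552 0.025 0.138] None
1 up [0.653 0.054 0.197] [-0.117  0.272  0.222  1.521  0.    -0.019]
1 clip0 [ 0.539 -0.103  0.132] [-0.427 -0.048 -0.237  1.381  0.     1.242]
1 clip1 [0.554 0.053 0.132] [-0.139 -0.023 -0.213  1.381  0.     1.53 ]
-1 pre [0.463 0.034 0.237] None
-1 grasp [0.552 0.025 0.138] None
-1 up [0.653 0.054 0.197] [-0.117  0.272  0.222  1.521  0.     3.123]
-1 clip0 [ 0.539 -0.103  0.132] [-0.427 -0.048 -0.237  1.381  0.    -1.9  ]
-1 clip1 [0.554 0.053 0.132] [-0.139 -0.023 -0.213  1.381  0.    -1.612]
```

```bash
python3 - <<'E'
from rig import env, fingers, kin, sensors, get_image, job
from h import *
np.set_printoptions(precision=3,suppress=True)
for deg in range(45,-61,-5):
    t=np.radians(deg);r=[]
    for p in (tcp(A0,F0[0],.017,F0[1],.17),tcp(A0,F0[0],.017,F0[1],.19),tcp(0,.036,.05,.03,.17),tcp(0,.0,.05,.03,.17),tcp(0,.0,.05,.02,.12)):
        j=kin.ik(p,Q(t)); r.append('None' if j is None else str(np.array(j)))
    print(deg,*r)
E
```

```text
45 None None [-0.138 -0.725 -0.873  0.638  0.028 -0.028] None None
40 None None [-0.136 -0.617 -0.759  0.732  0.025 -0.029] [-0.14  -0.761 -0.847  0.788  0.027 -0.032] [-0.14  -0.745 -0.946  0.672  0.027 -0.032]
35 None None [-0.135 -0.51  -0.644  0.826  0.021 -0.03 ] [-0.138 -0.641 -0.732  0.87   0.023 -0.033] [-0.138 -0.626 -0.831  0.756  0.023 -0.033]
30 [-0.228 -0.799 -0.895  0.955  0.065 -0.113] None [-0.133 -0.403 -0.528  0.922  0.018 -0.03 ] [-0.136 -0.525 -0.617  0.956  0.019 -0.033] [-0.136 -0.511 -0.716  0.842  0.019 -0.033]
25 [-0.22  -0.659 -0.78   1.016  0.052 -0.111] [-0.224 -0.713 -0.786  1.064  0.053 -0.115] [-0.131 -0.295 -0.41   1.019  0.014 -0.03 ] [-0.134 -0.41  -0.502  1.044  0.015 -0.033] [-0.134 -0.398 -0.601  0.932  0.015 -0.033]
20 [-0.213 -0.527 -0.667  1.084  0.039 -0.108] [-0.217 -0.578 -0.674  1.128  0.041 -0.112] [-0.13  -0.186 -0.29   1.117  0.011 -0.03 ] [-0.132 -0.297 -0.386  1.134  0.012 -0.032] [-0.132 -0.285 -0.485  1.023  0.012 -0.032]
15 [-0.207 -0.402 -0.555  1.158  0.028 -0.105] [-0.21  -0.45  -0.564  1.197  0.029 -0.108] [-0.129 -0.076 -0.168 
[... 1554 characters left out ...]
  0.912  2.003 -0.008 -0.022] [-0.122  0.662  0.676  1.934 -0.008 -0.023] [-0.122  0.653  0.555  1.822 -0.008 -0.023]
-25 [-0.173  0.539  0.376  1.843 -0.032 -0.068] [-0.175  0.491  0.341  1.856 -0.032 -0.069] None [-0.121  0.815  0.865  2.057 -0.01  -0.021] [-0.121  0.794  0.727  1.939 -0.01  -0.021]
-30 [-0.17   0.661  0.508  1.941 -0.036 -0.063] [-0.172  0.61   0.466  1.949 -0.037 -0.064] None None [-0.121  0.958  0.934  2.071 -0.011 -0.02 ]
-35 [-0.168  0.789  0.651  2.042 -0.04  -0.058] [-0.17   0.733  0.598  2.045 -0.041 -0.059] None None None
-40 None None None None None
-45 None None None None None
-50 None None None None None
-55 None None None None None
-60 None None None None None
```

```bash
cat >> h.py <<'E'
T0=np.radians(25)
def gt(ang,fx,y,fz,s=.183,back=0,off=A0-T0):
    """TCP pose for tube grip at s from foot, tube lean ang, tool tilt ang-off, optional retreat"""
    t=ang-off; d=np.array([np.sin(t),0,-np.cos(t)])
    G=np.array([fx-np.sin(ang)*s,y,fz+np.cos(ang)*s])+(.019-back)*d
    return B(*G),Q(t)
E
python3 - <<'E'
from rig import env, fingers, kin, sensors, get_image, job
from h import *
np.set_printoptions(precision=3,suppress=True)
for b in (.12,.09,.06,.0):
    p,q=gt(A0,F0[0],.018,F0[1],back=b); print(b,p,kin.ik(p,q), kin.ik(p+[0,0,.06],q),kin.ik(p+[0,0,.1],q))
N=8
for i in range(N+1):
    u=i/N; p,q=gt(A0*(1-u),F0[0]+u*(.036-F0[0]),.018,F0[1]+.015); print(p,kin.ik(p,q))
p,q=gt(0,.036,.06,.005); print(p,kin.ik(p,q))
p,q=gt(0,.036,.06,.005,back=.08); print(p,kin.ik(p,q))
p,q=gt(0,.036,.06,.005,back=.0); print(p,kin.ik(p+[0,0,.07],q))
E
```

```text
0.12 [0.499 0.032 0.242] [-0.235 -0.823 -0.692  1.269  0.058 -0.125] [-0.235 -0.77  -0.55   1.358  0.058 -0.125] [-0.235 -0.728 -0.45   1.416  0.058 -0.125]
0.09 [0.511 0.03  0.215] [-0.231 -0.794 -0.726  1.206  0.056 -0.12 ] [-0.231 -0.752 -0.591  1.299  0.056 -0.12 ] [-0.231 -0.716 -0.496  1.359  0.056 -0.12 ]
0.06 [0.524 0.029 0.188] [-0.226 -0.757 -0.754  1.14   0.054 -0.116] [-0.226 -0.728 -0.628  1.238  0.054 -0.116] [-0.226 -0.699 -0.537  1.3    0.054 -0.116]
0.0 [0.549 0.027 0.133] [-0.218 -0.659 -0.794  1.003  0.051 -0.109] [-0.218 -0.659 -0.685  1.111  0.051 -0.109] [-0.218 -0.646 -0.605  1.179  0.051 -0.109]
[0.549 0.027 0.148] [-0.218 -0.662 -0.768  1.031  0.051 -0.109]
[0.559 0.026 0.158] [-0.208 -0.491 -0.609  1.111  0.037 -0.104]
[0.569 0.025 0.167] [-0.2   -0.329 -0.448  1.2    0.025 -0.099]
[0.581 0.024 0.175] [-0.192 -0.171 -0.285  1.296  0.015 -0.093]
[0.593 0.023 0.181] [-0.186 -0.014 -0.117  1.399  0.006 -0.087]
[0.605 0.021 0.187] [-0.18   0.145  0.06   1.507 -0.002 -0.082]
[0.618 0.02  0.19 ] [-0.174  0.309  0.249  1.623 -0.009 -0.076]
[0.631 0.019 0.193] [-0.17   0.484  0.458  1.749 -0.015 -0.07 ]
[0.644 0.017 0.194] [-0.166  0.68   0.704  1.891 -0.02  -0.065]
[0.648 0.059 0.17 ] [-0.108  0.696  0.682  1.853 -0.003 -0.009]
[0.672 0.057 0.246] [-0.108  0.892  1.105  2.081 -0.003 -0.009]
[0.648 0.059 0.17 ] [-0.108  0.741  0.873  1.999 -0.003 -0.009]
```

```bash
python3 - <<'E'
from rig import env, fingers, kin, sensors, get_image, job
from h import *
p,q=gt(A0,F0[0],.018,F0[1],back=.09)
env.move_pose(p+[0,0,.08],q); print(sensors.state()['time_s'])
env.move_l(p)
s=sensors.state(); g=get_image('wrist'); g['s']=s; pickle.dump(g,open('w1.pkl','wb')); cv2.imwrite('pics/w1.png',g['pixels']); print(s['time_s'],s['tool_pos'],p)
# overlay tube predicted
R=Ro.from_quat(s['eef_rot']).as_matrix(); M=np.eye(4);M[:3,:3]=R;M[:3,3]=s['tool_pos']; C=np.linalg.inv(M@g['tool_from_camera']); g['R']=C[:3,:3];g['t']=C[:3,3]
im=g['pixels'].copy()
z=np.array([-np.sin(A0),0,np.cos(A0)]);x=np.array([np.cos(A0),0,np.sin(A0)])
f0=np.array([F0[0],.018,F0[1]])
for a in(-1,1):
  for b in(-1,1):
    e=[B(*(f0+x*.014*a+np.array([0,.014*b,0])+z*l)) for l in(.1,.205)]
    u=proj(g,np.array(e)).round().astype(int); cv2.line(im,tuple(u[0].tolist()),tuple(u[1].tolist()),(0,255,255),1)
for a,b in [((-.065,.125,.115),(-.065,-.125,.115)),((.065,.125,.115),(.065,-.125,.115))]:
    u=proj(g,np.array([B(*a),B(*b)])).round().astype(int); cv2.line(im,tuple(u[0].tolist()),tuple(u[1].tolist()),(0,255,0),1)
cv2.imwrite('pics/w1o.png',im)
E
```

```text
2.425
3.1083 [0.51186559 0.03023966 0.21574358] [0.5114939  0.03047787 0.21471118]
```

View pics/w1o.png

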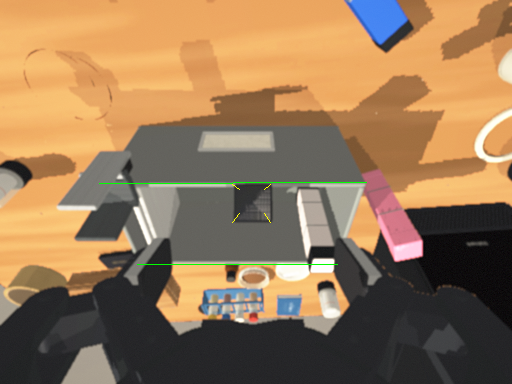

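The wrist view shows the white tube's cap at (253,202), on the predicted outline. The short tube is at (315,230), pink outside at (395,215). The overlay matches, so I grip the tube.

```bash
python3 - <<'E'
from rig import env, fingers, kin, sensors, get_image, job
from h import *
p,q=gt(A0,F0[0],.018,F0[1])
print(env.move_l(p,v=.1,contact_N=8))
print(fingers.clamp(40)); s=sensors.state(); print(s['time_s'],s['gripper_width'],s['tool_pos']-p,s['wrist_force'])
g=get_image('scene'); cv2.imwrite('pics/s2.png',cv2.resize(g['pixels'][140:300,180:400],None,fx=3.5,fy=3.5,interpolation=cv2.INTER_CUBIC))
E
```

```text
False
False
4.7667 0.0272133164417436 [1.02642566e-04 6.36098820e-06 2.00679778e-04] [0.09265779 0.61254122 1.44613962]
```

View pics/s2.png

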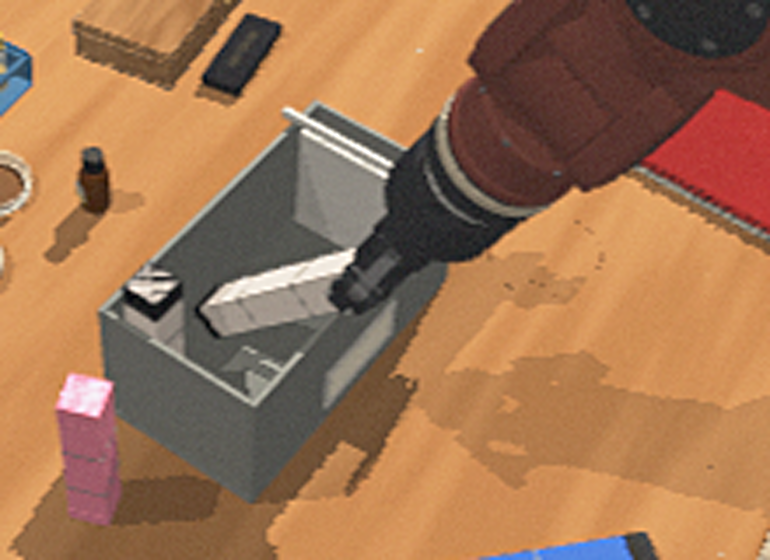

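```bash
python3 - <<'E'
from rig import env, fingers, kin, sensors, get_image, job
from h import *
p,q=gt(A0,F0[0],.018,F0[1]+.015); env.move_l(p,v=.05)
N=6
for i in range(1,N+1):
    u=i/N; p,q=gt(A0*(1-u),F0[0]+u*(.036-F0[0]),.018,F0[1]+.015); env.move_l(p,q,v=.03)
p,q=gt(0,.036,.058,F0[1]+.015); env.move_l(p,v=.06)
s=sensors.state(); print(s['time_s'],s['gripper_width'],s['tool_pos']-p,s['wrist_force'],s['moment'])
for n in('scene','top'):
    g=get_image(n); pickle.dump(g,open(f'{n}3.pkl','wb'))
    im=cv2.resize(g['pixels'],None,fx=4,fy=4,interpolation=cv2.INTER_CUBIC)
    R=Rz(YAW)
    f0=np.array([.036,.058,F0[1]+.015])
    for a in(-1,1):
      for b in(-1,1):
        e=[B(*(f0+np.array([.014*a,.014*b,l]))) for l in(.0,.205)]
        u=((proj(g,np.array(e))+.5)*4-.5).round().astype(int); cv2.line(im,tuple(u[0].tolist()),tuple(u[1].tolist()),(0,255,255),1)
    im=im[560:1160,740:1340] if n=='scene' else im[540:1000,740:1240]
    cv2.imwrite(f'pics/{n}3.png',im)
E
```

```text
10.6167 0.027598521453817314 [ 2.82567688e-05 -1.31553628e-04 -6.59184206e-05] [ 0.05326968 -0.28749177 -0.8812987 ] [-0.07322834 -0.28892199  0.01037491]
```

View pics/scene3.png

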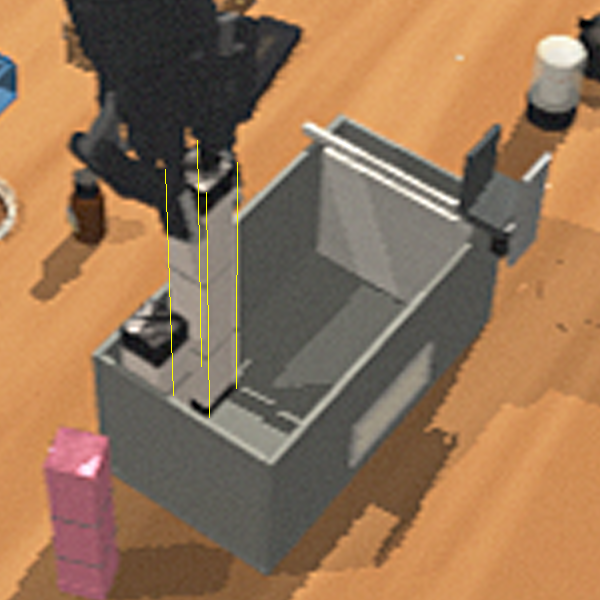

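View pics/top3.png

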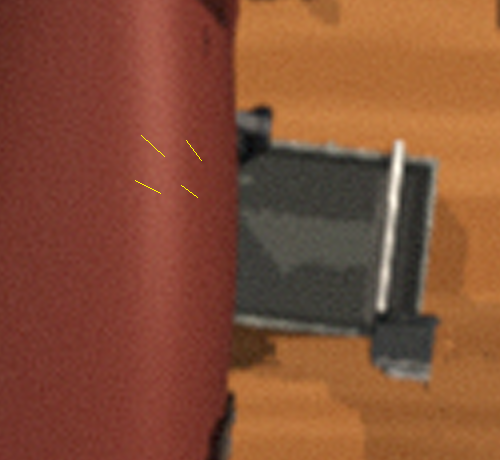

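```bash
python3 - <<'E'
from rig import env, fingers, kin, sensors, get_image, job
from h import *
p,q=gt(0,.036,.058,.002)
print(env.move_l(p,v=.03,contact_N=3)); s=sensors.state(); print(s['time_s'],s['tool_pos']-p,s['wrist_force'])
fingers.let_go(); env.sleep(.5); s=sensors.state(); print(s['time_s'],s['gripper_width'],s['wrist_force'])
env.move_l(s['tool_pos']+[0,0,.07],v=.08)
env.sleep(.2)
q=Q(0,-1,'x'); p=B(-.0625,-.112,.25); env.move_pose(p,q)
print(sensors.state()['time_s'])
for n in('scene','top','wrist'):
    g=get_image(n); g['s']=sensors.state(); pickle.dump(g,open(f'{n}4.pkl','wb'))
    im=g['pixels']
    if n=='scene': im=cv2.resize(im[140:300,180:400],None,fx=3.5,fy=3.5,interpolation=cv2.INTER_CUBIC)
    cv2.imwrite(f'pics/{n}4.png',im)
E
```

```text
True
11.4583 [-3.44793648e-04  1.68469863e-06  3.61140229e-03] [ 0.44169462 -0.02259266  5.39414881]
12.5583 0.08536342969480654 [0.45210159 0.62626044 0.35073348]
15.4333
```

View pics/scene4.png

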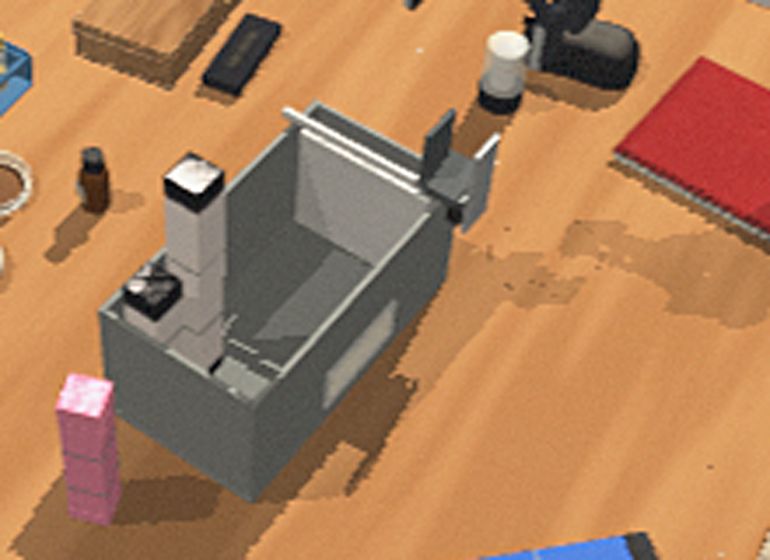

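View pics/wrist4.png

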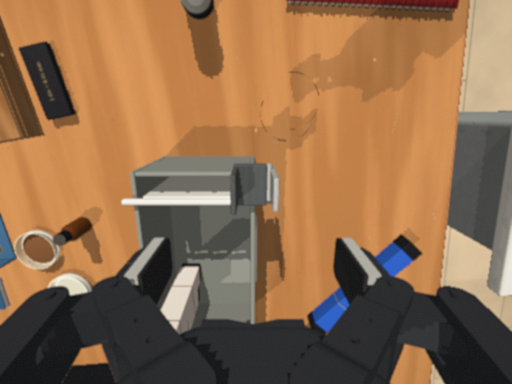

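View pics/top4.png

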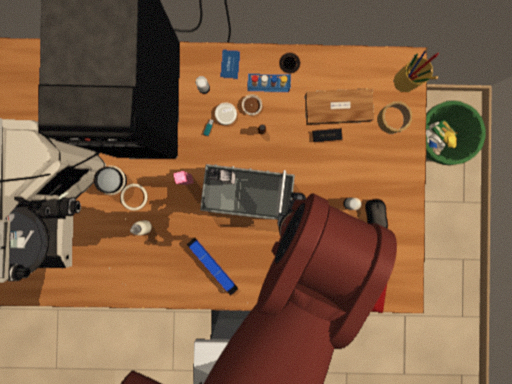

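```bash
cat > wo.py <<'E'
from h import *
import sys
q=float(sys.argv[1]); cx=float(sys.argv[2])
g=pickle.load(open('wrist4.pkl','rb')); s=g['s']
M=np.eye(4);M[:3,:3]=Ro.from_quat(s['eef_rot']).as_matrix();M[:3,3]=s['tool_pos']; C=np.linalg.inv(M@g['tool_from_camera']); g['R']=C[:3,:3];g['t']=C[:3,3]
S=4; im=cv2.resize(g['pixels'],None,fx=S,fy=S,interpolation=cv2.INTER_CUBIC)
def box(lo,hi,col):
    V=[(i,j,k) for i in(0,1) for j in(0,1) for k in(0,1)]
    P=lambda v:B(*[(lo,hi)[v[n]][n] for n in range(3)])
    for a in V:
        for b in V:
            if a<b and sum(x!=y for x,y in zip(a,b))==1:
                u=((proj(g,np.array([P(a),P(b)]))+.5)*S-.5).round().astype(int); cv2.line(im,tuple(u[0].tolist()),tuple(u[1].tolist()),col,1)
yc=-.12+q
box((cx-.021,yc-.015,.127),(cx-.016,yc+.015,.167),(0,255,255))
box((cx+.016,yc-.018,.127),(cx+.021,yc+.018,.167),(255,0,255))
box((-.065,-.125,.0),(.065,.125,.115),(0,255,0))
cv2.imwrite('pics/wo%s.png'%sys.argv[3],im[560:1160,440:1240])
E
python3 wo.py .008 -.0625 1
```

```text
(no output)
```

View pics/wo1.png

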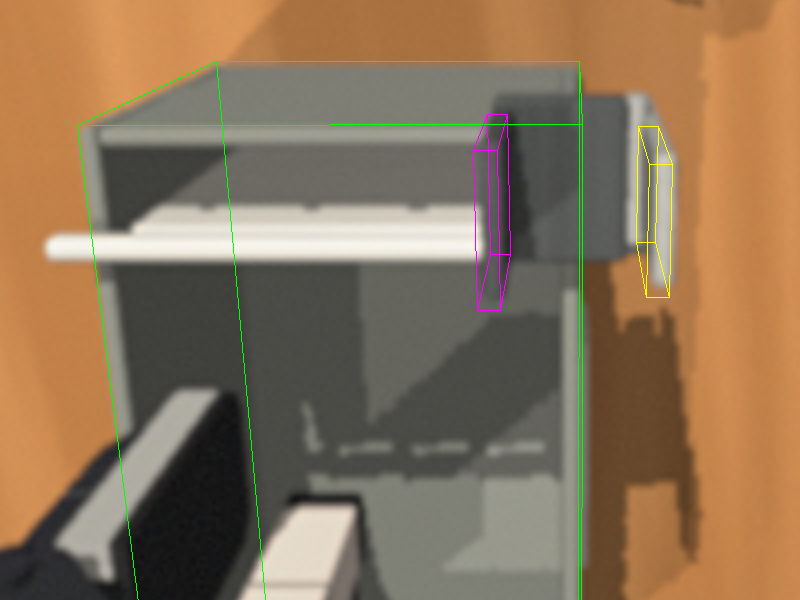

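```bash
python3 - <<'E'
from rig import env, fingers, kin, sensors, get_image, job
from h import *
p=B(-.063,-.1145,.131); env.move_l(p+[0,0,.06],v=.12)
print(env.move_l(p,v=.08,contact_N=8)); s=sensors.state(); print(s['time_s'],s['tool_pos']-p,s['wrist_force'])
fingers.clamp(25); env.sleep(.1); s=sensors.state(); print(s['time_s'],s['gripper_width'],s['wrist_force'],s['moment'])
g=get_image('scene'); cv2.imwrite('pics/s5.png',cv2.resize(g['pixels'][140:300,180:400],None,fx=3.5,fy=3.5,interpolation=cv2.INTER_CUBIC))
g=get_image('wrist'); cv2.imwrite('pics/w5.png',g['pixels'])
E
```

```text
False
17.125 [ 0.00026379 -0.00012259  0.00051123] [ 0.2635939   0.54223345 -0.33497858]
17.7417 0.03982488998774308 [ 0.73173047 -0.90250384  5.21303823] [ 0.2529596   1.28685667 -0.06941363]
```

View pics/s5.png

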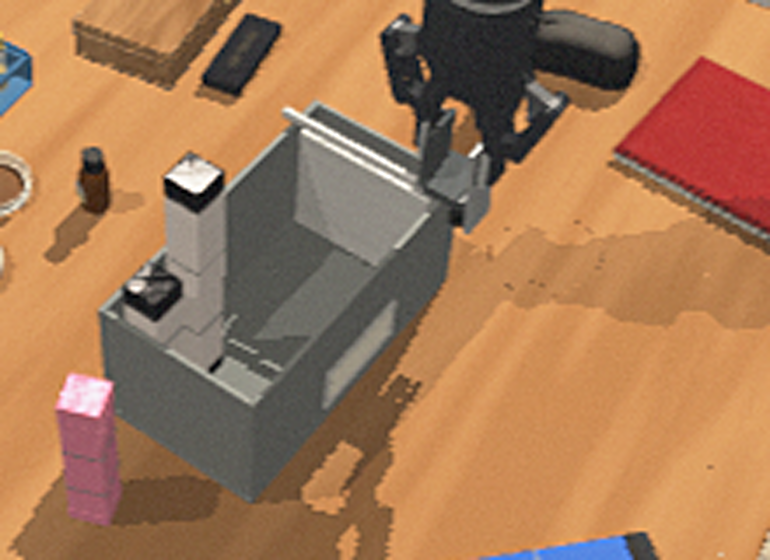

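View pics/w5.png

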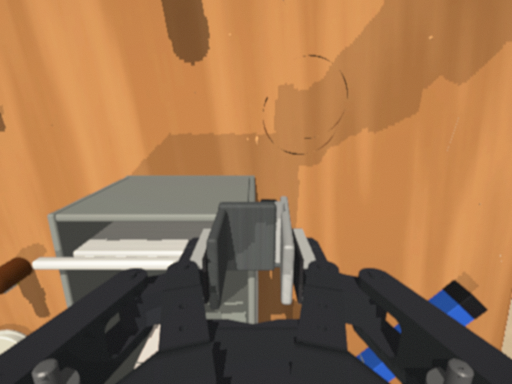

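```bash
python3 - <<'E'
from rig import env, fingers, kin, sensors, get_image, job
from h import *
fingers.clamp(45); env.sleep(.1); s=sensors.state(); print(s['time_s'],s['gripper_width'],s['tool_pos'],s['wrist_force'],s['moment'])
E
```

```text
18.1583 0.036373013506535296 [ 0.53971888 -0.10563461  0.13203582] [10.70746168  1.03408805  3.84693746] [ 0.19596367  0.35928788 -0.00405739]
```

```bash
python3 - <<'E'
from rig import env, fingers, kin, sensors, get_image, job
from h import *
s=sensors.state(); p0=s['tool_pos']
yb=Rz(YAW)[:,1]
print(env.move_l(p0+yb*.115,v=.06,contact_N=10)); s=sensors.state(); print(s['time_s'],(s['tool_pos']-p0)@yb,s['gripper_width'],s['wrist_force'])
g=get_image('scene'); cv2.imwrite('pics/s6.png',cv2.resize(g['pixels'][140:300,180:400],None,fx=3.5,fy=3.5,interpolation=cv2.INTER_CUBIC))
np.save('p0.npy',p0)
E
```

```text
False
20.225 0.11495256179787969 0.036646724602608274 [ 4.25791895 -1.32044522  2.86008114]
```

View pics/s6.png

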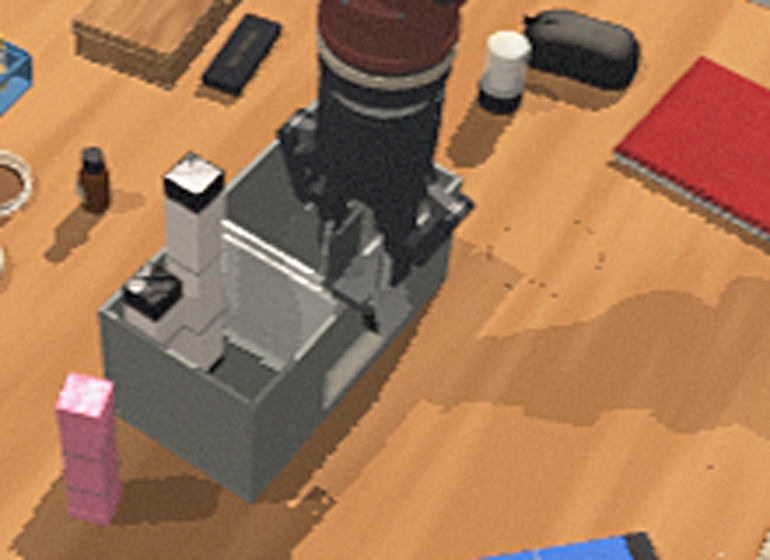

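```bash
python3 - <<'E'
from rig import env, fingers, kin, sensors, get_image, job
from h import *
p0=np.load('p0.npy'); yb=Rz(YAW)[:,1]
for i in range(8):
    t=min(.115+.008*(i+1),.168)
    c=env.move_l(p0+yb*t,v=.025,contact_N=7); s=sensors.state(); print(c,s['time_s'],round((s['tool_pos']-p0)@yb,4),s['gripper_width'],s['wrist_force'].round(2))
    if c: break
g=get_image('scene'); cv2.imwrite('pics/s7.png',cv2.resize(g['pixels'][140:300,180:400],None,fx=3.5,fy=3.5,interpolation=cv2.INTER_CUBIC))
E
```

```text
False 20.7417 0.1232 0.03686465981981154 [5.62 1.43 2.52]
False 21.2083 0.1312 0.036817199917997485 [ 5.51 -0.19  2.41]
False 21.675 0.1391 0.036751793641743004 [ 5.44 -0.19  2.8 ]
False 22.1417 0.1471 0.037155409498373225 [ 4.82 -0.17  2.6 ]
False 22.6083 0.155 0.0367702805194334 [ 4.68 -0.17  3.29]
True 22.825 0.156 0.03663491614874365 [ 4.36 -2.03  4.46]
```

View pics/s7.png

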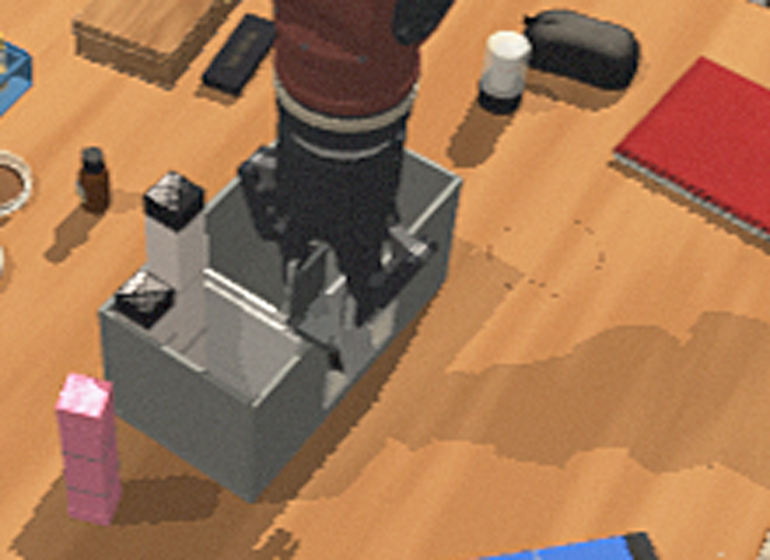

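```bash
python3 - <<'E'
from rig import env, fingers, kin, sensors, get_image, job
from h import *
p0=np.load('p0.npy'); yb=Rz(YAW)[:,1]
c=env.move_l(p0+yb*.160,v=.015,contact_N=9); s=sensors.state(); print(c,s['time_s'],round((s['tool_pos']-p0)@yb,4),s['gripper_width'],s['wrist_force'].round(2))
env.sleep(.15); s=sensors.state(); print(round((s['tool_pos']-p0)@yb,4),s['wrist_force'].round(2))
fingers.let_go(); env.sleep(.2); s=sensors.state(); print(s['time_s'],s['gripper_width'],s['wrist_force'].round(2))
env.move_l(s['tool_pos']+[0,0,.10],v=.1)
g=get_image('wrist'); g['s']=sensors.state(); pickle.dump(g,open('wrist4.pkl','wb')); cv2.imwrite('pics/w8.png',g['pixels'])
env.movej([-1.0]+list(np.array(sensors.state()['joint_pos'])[1:]))
for n in('scene','top'):
    g=get_image(n); pickle.dump(g,open(f'{n}8.pkl','wb')); im=g['pixels']
    im=im[140:300,180:400] if n=='scene' else im[150:250,170:310]
    cv2.imwrite(f'pics/{n}8.png',cv2.resize(im,None,fx=3.6 if n=='scene' else 5.6,fy=3.6 if n=='scene' else 5.6,interpolation=cv2.INTER_CUBIC))
print(sensors.state()['time_s'])
E
python3 wo.py .161 -.0625 8
```

```text
True 23.0833 0.1559 0.03706188116785955 [ 4.98 -1.77  4.74]
0.1559 [ 5.27 -0.58  5.23]
23.975 0.08523988115981555 [0.42 0.21 0.08]
26.9667
```

View pics/scene8.png

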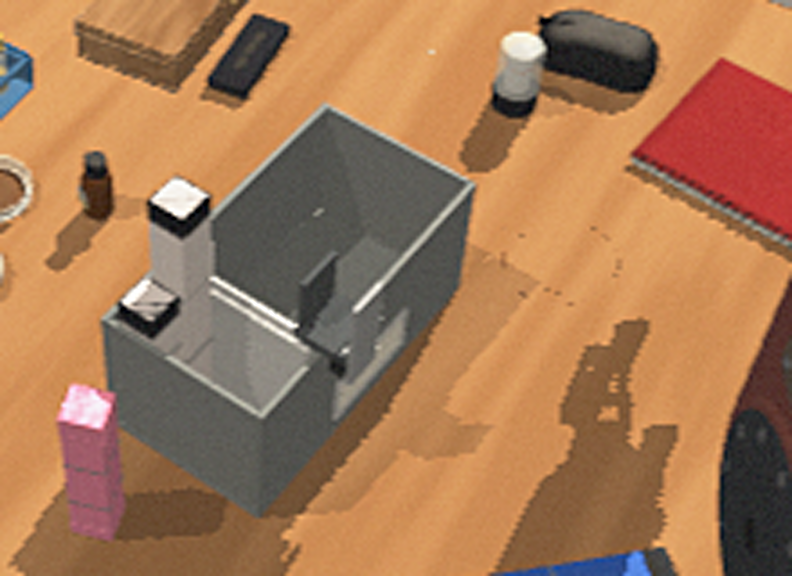

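View pics/top8.png

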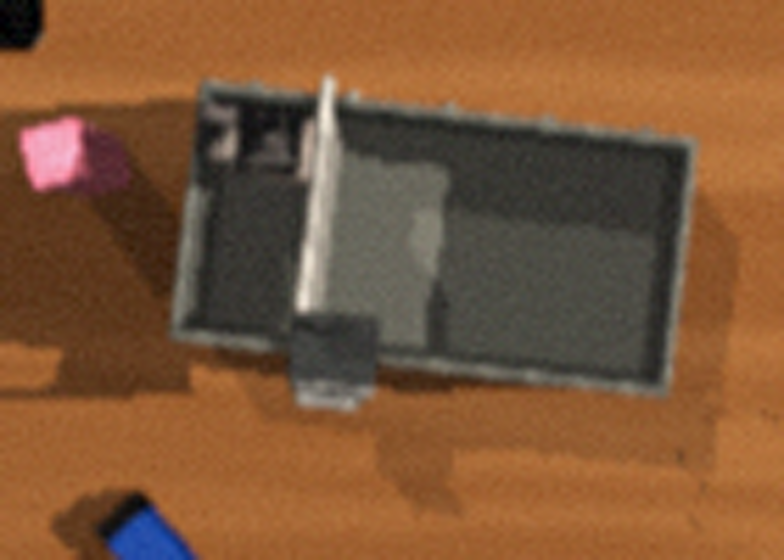

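View pics/w8.png

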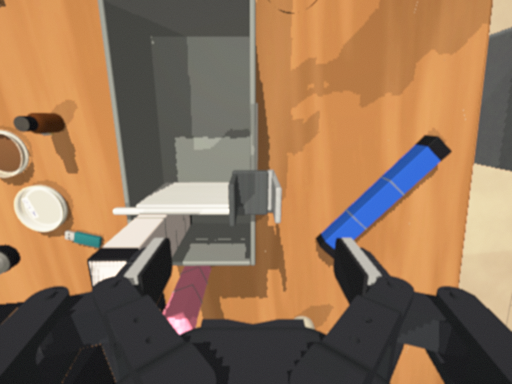

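```bash
sed "s#d=pickle.load(open('im0.pkl','rb'))#d={k:pickle.load(open(k+'8.pkl','rb')) for k in('scene','top')}#; s#    fc=np.array.*#    fc=np.array([.036,.120-.042,.005]);z=np.array([0,0,1.]);R=np.eye(3)#" fit.py > fit8.py; python3 fit8.py .161 .04 .106 0 8 >/dev/null
python3 - <<'E'
import cv2
a=cv2.imread('pics/ov_s8.png')[150:450,0:400]; cv2.imwrite('pics/ov_s8z.png',cv2.resize(a,None,fx=2,fy=2))
E
```

```text
(no output)
```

View pics/ov_s8z.png

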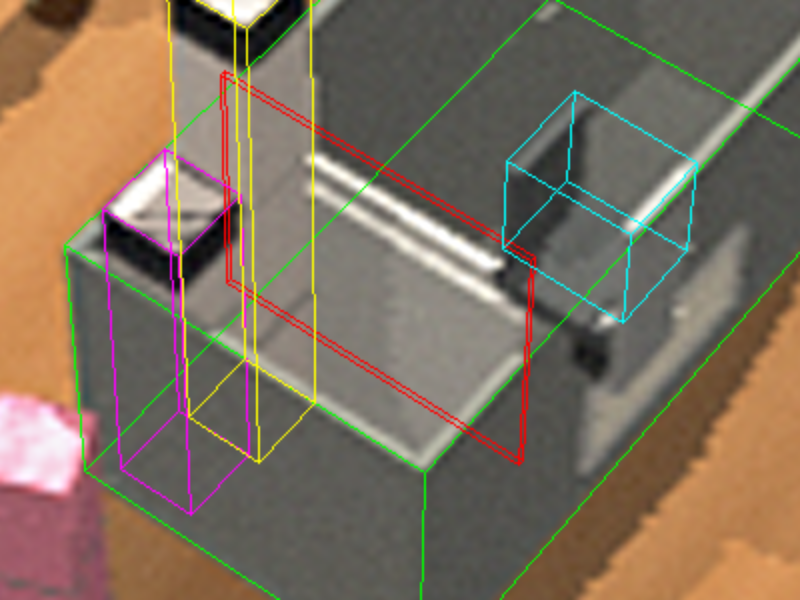

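View pics/wo8.png

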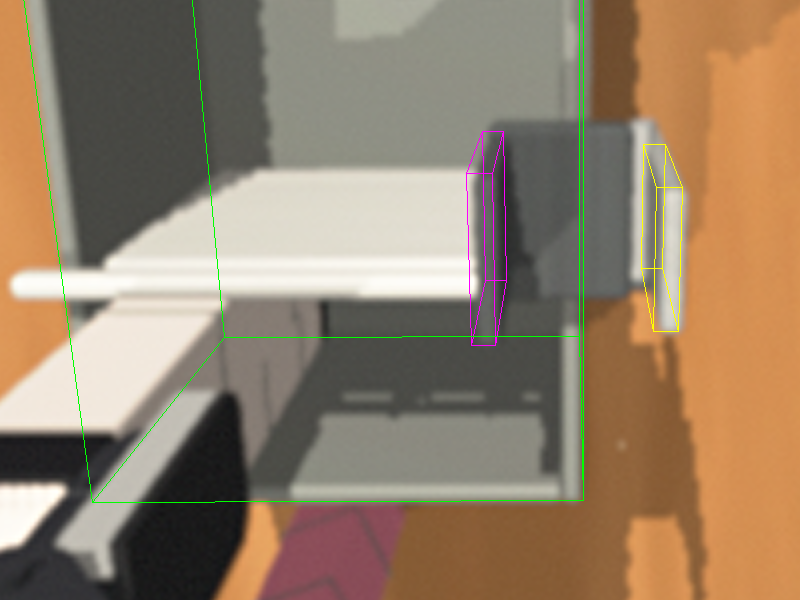

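```bash
python3 - <<'E'
from rig import job,sensors
job.close_job(); print(sensors.state()['time_s'])
E
```

```text
the job is handed in; nothing more can be done
the job is handed in; nothing more can be done
```

I stood the long tube upright on the bin floor, slid the follower up until both tubes were held against the left end wall, and handed the job in at about 27 s of the 48 s allowed. No verdict is reported.

- **Long tube:** I gripped it near its top and swung it upright with the foot about 25 mm above the bin floor at most. I set it down between the short tube and the follower and let go.
- **Clip and follower:** The first squeeze at 25 N closed the tabs only to 39.8 mm. At 45 N they closed to 36.4 mm and the follower slid freely. It stopped on contact after 156 mm, and a second push moved it no farther. I then opened the gripper and backed off.
- **Last checks:**
  - The scene and wrist pictures fit a follower reading of about 0.161 m, good to 1–2 mm.
  - Both tubes look upright and touching, and the front tab looks sprung back. I could not read the lever angle directly.
  - The force on the tool was near zero after release.
  - The pink and blue look-alikes, the can and the brown bottle were where they started. I did not check the dropper bottle again after the last move.

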